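Wedge the tap plug so that it holds the drinks tap open

TASK

Take the loose tap plug (the one with the flat handle and the side arm) out of the draining rack and stand it in the tapered hole on top of the drinks dispenser's tap, with its arm on the free side of the sprung lever's pin. Then turn it clockwise while pressing it firmly but not brutally down, so that its arm carries the pin round until the arm points straight out over the spout, and let go: wedged in its taper, the plug must stay there by itself and hold the lever open; leave the tumbler and the bottle stopper where they stand.

Things in the scene. Friction and masses are not known exactly. Their poses are not given: they have to be found in the camera images.
- plug: Loose tap plug of bare steel, about 0.11 kg. Origin on its axis in the underside of its round flange (42 mm across, 6 mm thick), z up, +x along its arm. Above the flange a flat upright handle, below it a cone. At the start it stands upright in one of the rack's two holes, flange on the rack.
- plug_handle (a point): Grip point in the plug's flat upright handle, 44 mm above the plug's origin. The handle is 30 mm long (along the arm, x) and 12 mm thick (y); grip it across the 12 mm. Its top is 56 mm above the origin. Turning the pressed plug takes up to about 0.8 Nm, so grip it hard (some 45 N).
- plug_arm (a point): End of the plug's arm, a bar 10 mm wide and 10 mm high (0 to 10 mm above the plug's origin) that runs from the axis 48 mm along the plug's +x. This point: 48 mm out, 5 mm up.
- plug_foot (a point): Foot of the plug's cone, on the axis 46 mm below the plug's origin. The cone is 29 mm across under the flange and 12 mm here: a taper of 10 degrees half angle.
- stopper: Bottle stopper with a round wooden ball on top and no arm, in the rack's other hole; not needed. Origin in the underside of its flange, as the plug's.
- rack: Fixed dark wooden draining rack, 90 mm (x) by 170 mm (y), 55 mm high, origin under its centre; two holes 31 mm wide at its y = +45 and -45 mm.
- dispenser: Fixed drinks dispenser. Origin on the upright axis of its tap, at table height. Its tank (160 mm in x, 260 mm in y, top 186 mm above the table) lies to its +y, from 80 mm off the tap's axis; the spout points to its -y. The tap's barrel is 41 mm across.
- tap_mouth (a point): Centre of the upper edge of the tap's tapered hole, on the tap's axis, 125 mm above the table. The hole is 27 mm wide here, with the plug's 10 degree taper. The taper is worn by an amount that cannot be seen: lying in it without load, the plug has its origin 1 to 12 mm above this point. Find by feel where it sits.
- taper (a point): Lower end of the tapered hole, 45 mm below its mouth; nothing to hit there. Friction holds what was driven in: pressed while turning, the plug sinks some 0.1 mm per N and stays. About 13 N down while turning the whole way is right; under 10 N the spring may turn the plug back when let go; over 18 N may damage the tap.
- lever (a joint): Angle (rad) of the sprung lever, a collar round the tap's barrel with one upright pin. 0 closed (its rest); grows clockwise seen from above; stop at 1.4. Its spring turns it back to 0, with 0.065 Nm at 0 and 0.195 Nm at 1.0. With the plug's arm straight over the spout and touching the pin it reads 1.0.
- lever_pin (a point): Top of the lever's upright pin (8 mm thick), 36 mm from the tap's axis, 143 mm above the table, so beside the arm of a plug in the tap; moves with the lever. Closed, it stands 0.82 rad clockwise (from above) of the dispenser's +x. The arm pushes it clockwise, touching it when 0.25 rad anticlockwise of it.
- spout (a point): Tip of the spout, 57 mm from the tap's axis towards the dispenser's -y, 80 mm above the table.
- tumbler: Small glass tumbler, 56 mm wide, 62 mm high, origin under its centre; stands loose under the spout.

How it is judged:
By the outcome, as a careful person would: the job done as asked, in the order asked, and still so for the second after the job is handed in, with the robot touching nothing.
It also fails if it takes over 64 s, if anything falls off the work surface, if the arm or the gripper's body presses on something with over 40 N, if the wrist force passes 120 N, or if a joint passes its speed limit or range.

ROBOT

A 6-joint arm with a two-finger parallel gripper is mounted at the origin on the work surface. World frame = base frame: x ahead of the robot, y to its left, z up, the work surface at z = 0. Lengths are in m, angles in rad, forces in N, time in s.
With the tool pointing down it reaches from about 0.25 to 0.8 m from the base axis. Payload 3.9 kg.
Tool frame: the origin (TCP) lies at the very end of the fingers, on their centre line; the grasp point (between the pads) lies 19 mm behind it; z points along the fingers, x is the direction in which the jaws open and shut, and the axes are right-handed (so a half turn about z gives the same grasp; the last joint's range is limited). The gripper opens to 85 mm and grips with 20 to 120 N. Pads are 22 mm wide; open, the fingers measure 114 mm over their backs; the gripper's body (76 mm by 85 mm) begins 54 mm behind the grasp point. The pads swing forward as they close: fully open they stand 13 mm farther back than shut.
Start: joints at [1.341, 0.26, -0.138, 1.173, 0, 1.571], TCP at [0.12, 0.511, 0.231] pointing down, gripper open.
Joint ranges: [-2.78, 2.78], [-0.83, 1.72], [-1.28, 1.37], [-1.9, 2.12], [-1.57, 1.48], [-3.14, 3.14]. Speed limits (rad/s): [2.57, 2.57, 3.14, 3.14, 3.14, 3.14].

INTERFACE

Orientations are given as a 3x3 rotation matrix whose columns are the frame's x, y, z axes.
In Python, from station import r, kin, monitor, eyes, workorder gives the robot as it stands. Calls block until the motion is done:
- r.goto(position, orientation): joint-space move of the TCP to a pose.
- r.servo_line(position, speed=0.15, frame=None): straight line of the TCP; frame=None keeps the orientation; speed is the mean speed in m/s.
- r.move_joints(angles): joint-space move.
- r.set_gripper(opening, newtons=None): opening from 0.0 (shut) to 1.0 (fully open); newtons is the grip in N (None keeps the last); returns when the fingers have stopped.
- r.wait(seconds).
- kin.inverse_kinematics(position, orientation): joint angles nearest the present ones, or None.
- monitor.get_obs(): the state.
- eyes.camera(name): name is "scene" or "side" or "wrist"; returns a dict with "frame" (420x560x3 uint8, red, green, blue), "fov_y" (degrees; the focal length in pixels is half the picture's height over the tangent of half this angle, whatever the lens; pixels are square), "cx", "cy" (the principal point, pixels), "distortion" ([k1, k2, p1, p2, k3] as OpenCV has them; the pictures are not rectified), "rvec" (rotation vector, rad) and "tvec" (3), from world to camera coordinates, as OpenCV has them; the wrist camera has in their place "tool_from_camera" (4x4, takes a point from camera to tool coordinates, whose origin is the TCP and whose axes are the tool frame's). Camera axes: x right, y down, z forward; pixel columns grow to the right and rows downward; lengths in m; the calibration is good to about 2 mm. A picture is of the moment at which its call begins: read the wrist's pose just before it. There is no depth.
A pose or a line that the arm cannot do raises r.PlanningError and nothing moves.
- workorder.finish_job(): hands the job in, once; it reports no verdict.
The state is a dict: "time_s": time; "qpos": joint angles; "dq": joint speeds; "joint_efforts": joint torques, N m; "position": TCP position; "ee_rot": TCP orientation; "force": force on the tool from outside, world axes, zero at the start; "moment": the same for the moment, N m; "finger_gap": opening from 0.0 (shut) to 1.0 (fully open).
Only numpy, scipy, OpenCV 4.12 (cv2) and the standard library are available. Lean on these libraries where they do the work, as an engineer would, in place of code of your own. Each camera call takes 0.05 s, during which the arm holds its last target.

## Working session

There is one attempt and no reset: what is moved stays moved. The work goes in short steps, each a Python script; the robot and the scene stay as the last script left them, time stands still between calls to the robot, and variables do not carry over. Pictures are saved under pics/ and viewed, and the job is handed in when it is done.

```bash
mkdir -p pics; ls; python3 - <<'E'
from station import r,kin,monitor,eyes,workorder
import cv2
o=monitor.get_obs()
for k,v in o.items(): print(k,v)
for n in ("scene","side","wrist"):
    c=eyes.camera(n); f=c.pop("frame"); cv2.imwrite(f"pics/{n}0.png",f[:,:,::-1]); print(n,c)
print(monitor.get_obs()["time_s"])
E
```

```text
pics
time_s 0.0
qpos [ 1.34100581e+00  2.60667596e-01 -1.39400936e-01  1.17271070e+00
 -2.14167457e-05  1.57082751e+00]
dq [ 1.21559904e-03  7.29411547e-05  5.31208476e-04 -1.29111457e-03
 -3.98274158e-05 -2.17627081e-03]
joint_efforts [ 9.23276457e-04 -4.05670023e+01  2.53926247e+01  1.86877273e-02
  2.77156605e-04  3.48905033e-06]
position [0.11942783 0.51051452 0.23046147]
ee_rot [[ 2.27803461e-01  9.73707039e-01 -4.30798929e-04]
 [ 9.73705115e-01 -2.27803867e-01 -1.93565827e-03]
 [-1.98290174e-03  2.14785320e-05 -9.99998034e-01]]
force [-0.71695149 -0.00784277  0.40443969]
moment [-0.00483848  0.03011283  0.01309922]
finger_gap 0.9958375089791585
scene {'fov_y': 49.26088455844833, 'cx': 274.15947955136807, 'cy': 209.41880662207222, 'distortion': array([-0.11498043,  0.        ,  0.        ,  0.        ,  0.        ]), 'rvec': array([ 1.94298065,  1.08331733, -0.60447323]), 'tvec': array([-0.20842957, -0.20322141,  1.20653591])}
side {'fov_y': 42.209878240409054, 'cx': 290.7270664494797, 'cy': 204.97165140528813, 'distortion': array([-0.14567989,  0.        ,  0.        ,  0.        ,  0.        ]), 'rvec': array([ 2.13934943, -0.8121131 ,  0.35245172]), 'tvec': array([-0.46580118,  0.29827525,  0.70139091])}
wrist {'fov_y': 63.70408226750688, 'cx': 279.223494955693, 'cy': 207.00956053887822, 'distortion': array([0.02654558, 0.        , 0.        , 0.        , 0.        ]), 'tool_from_camera': array([[ 9.99999217e-01,  1.12419030e-03, -5.49145566e-04,
         1.47827532e-04],
       [-8.82209496e-04,  9.44799776e-01,  3.27647073e-01,
        -8.40942889e-02],
       [ 8.87170268e-04, -3.27646332e-01,  9.44800029e-01,
        -1.41462216e-01],
       [ 0.00000000e+00,  0.00000000e+00,  0.00000000e+00,
         1.00000000e+00]])}
0.15
```

View pics/scene0.png

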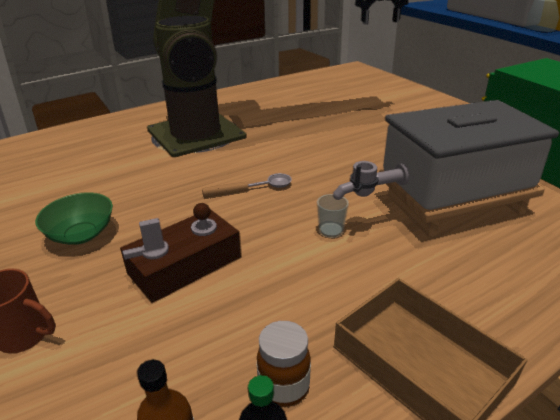

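View pics/side0.png

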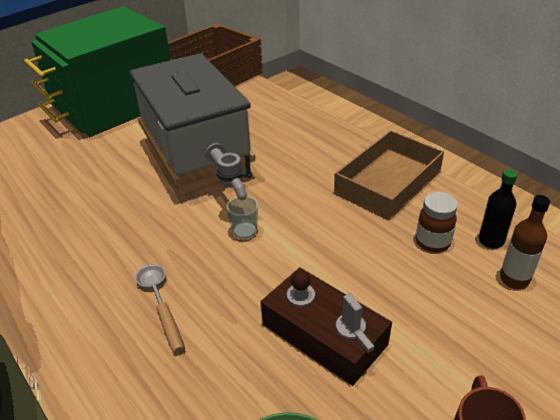

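View pics/wrist0.png

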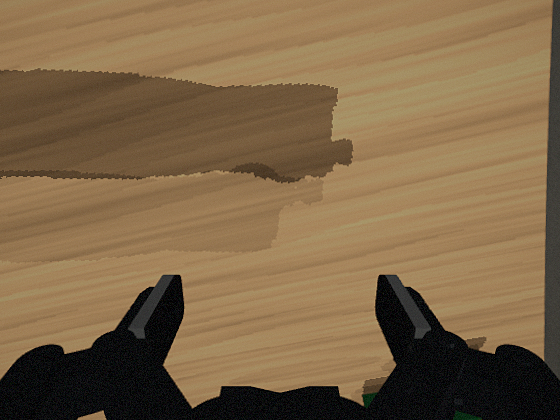

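The scene view shows the rack at about (183,250), with the plug handle near (151,235) and the ball stopper near (203,215). The tap is near (365,178) and the tumbler near (331,215). I'll enlarge these areas.

```bash
python3 - <<'E'
import cv2
def crop(src,x0,y0,w,h,s,out):
    f=cv2.imread(src)[y0:y0+h,x0:x0+w]
    f=cv2.resize(f,None,fx=s,fy=s,interpolation=cv2.INTER_CUBIC); cv2.imwrite(out,f); 
crop("pics/scene0.png",110,190,140,105,5.5,"pics/s_rack.png")
crop("pics/side0.png",250,260,145,120,5,"pics/d_rack.png")
crop("pics/scene0.png",310,145,110,100,6,"pics/s_tap.png")
crop("pics/side0.png",190,130,90,115,5.2,"pics/d_tap.png")
E
```

```text
(no output)
```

View pics/s_rack.png

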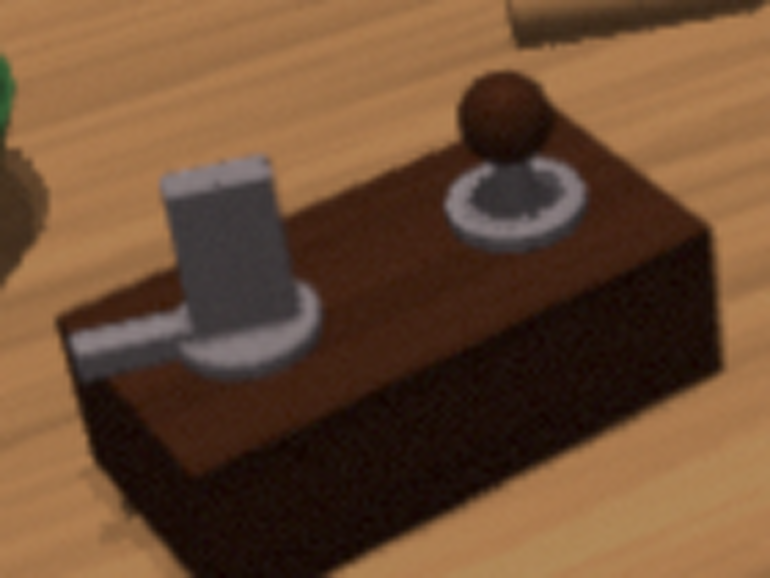

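View pics/d_rack.png

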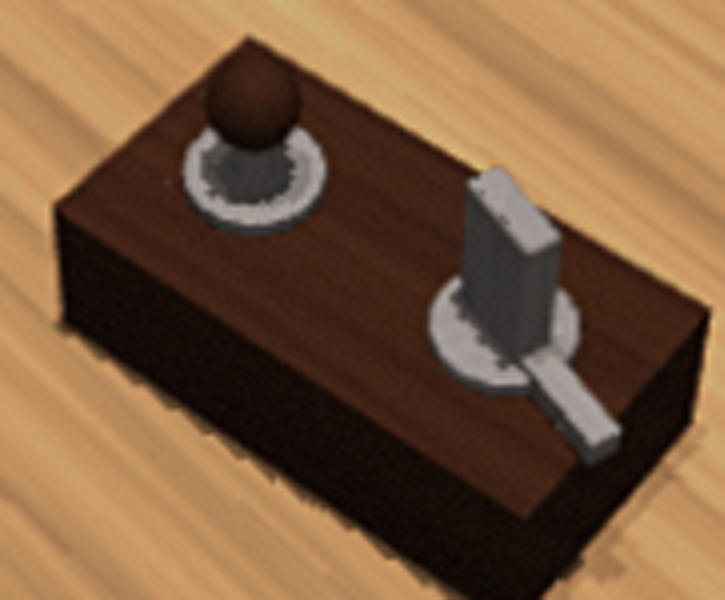

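View pics/s_tap.png

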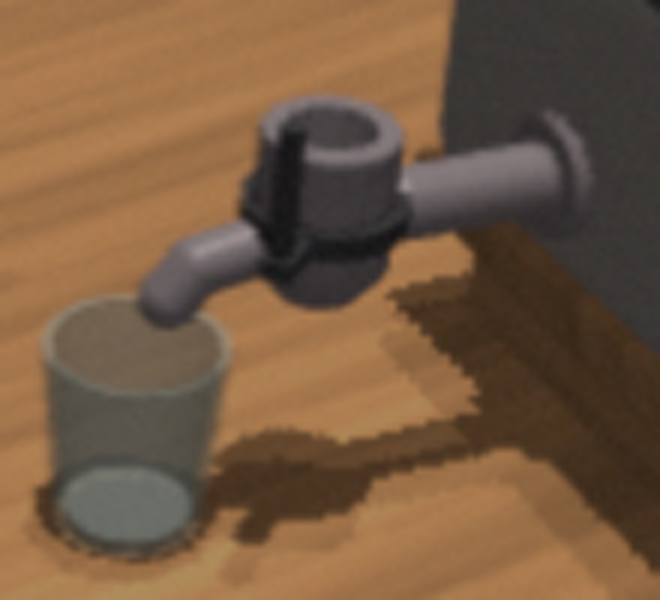

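View pics/d_tap.png

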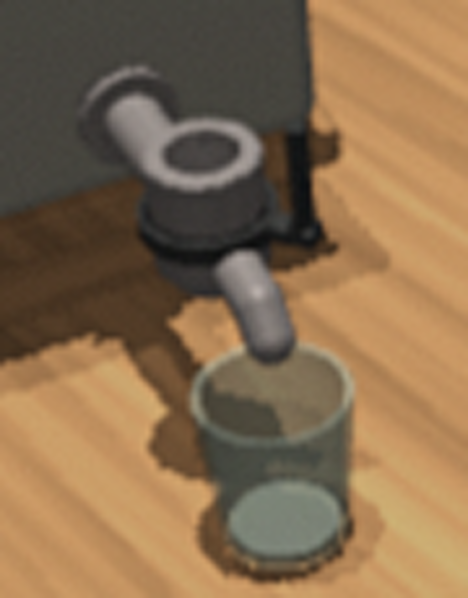

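```bash
cat > H.py <<'E'
import numpy as np, cv2
from station import r,kin,monitor,eyes,workorder
def K(c,h=420):
    f=h/2/np.tan(np.radians(c["fov_y"])/2); return np.array([[f,0,c["cx"]],[0,f,c["cy"]],[0,0,1.]])
def ext(c,T=None):
    if "rvec" in c: return cv2.Rodrigues(c["rvec"])[0],c["tvec"]
    W=T@c["tool_from_camera"]; return W[:3,:3].T,-W[:3,:3].T@W[:3,3]
def toolT(o):
    T=np.eye(4);T[:3,:3]=o["ee_rot"];T[:3,3]=o["position"];return T
def project(c,P,T=None):
    R,t=ext(c,T); return cv2.projectPoints(np.atleast_2d(np.array(P,float)),cv2.Rodrigues(R)[0],t,K(c),c["distortion"])[0][:,0]
def ray(c,p,T=None):
    R,t=ext(c,T); u=cv2.undistortPoints(np.array([[p]],float),K(c),c["distortion"])[0,0]
    d=R.T@np.array([u[0],u[1],1]); return -R.T@t,d/np.linalg.norm(d)
def tri(rs):
    A=np.zeros((3,3));b=np.zeros(3)
    for o,d in rs:
        M=np.eye(3)-np.outer(d,d);A+=M;b+=M@o
    return np.linalg.solve(A,b)
def onz(o,d,z): return o+d*(z-o[2])/d[2]
E
python3 - <<'E'
from H import *
s=eyes.camera("scene");d=eyes.camera("side")
pts=dict(handletop=((218,178),(514,211),.111),armtop=((75,346),(603,442),.065),stopflange=((516,200),(255,175),.061),
)
for k,(a,b,z) in pts.items():
    A=ray(s,(110+a[0]/5.5,190+a[1]/5.5));B=ray(d,(250+b[0]/5,260+b[1]/5))
    print(k,tri([A,B]).round(4),onz(*A,z).round(4),onz(*B,z).round(4))
pts=dict(mouth=((332,131),(204,154),.125),pin=((292,126),(300,133),.143),spout=((165,308),(272,345),.08),tank=((560,170),(125,100),.11),tumbler=((128,510),(285,525),.004))
for k,(a,b,z) in pts.items():
    A=ray(s,(310+a[0]/6,145+a[1]/6));B=ray(d,(190+b[0]/5.2,130+b[1]/5.2))
    print(k,tri([A,B]).round(4),onz(*A,z).round(4),onz(*B,z).round(4))
E
```

```text
handletop [ 0.4948 -0.2699  0.1078] [ 0.4993 -0.2706  0.111 ] [ 0.4927 -0.272   0.111 ]
armtop [ 0.4844 -0.3167  0.062 ] [ 0.4882 -0.3168  0.065 ] [ 0.4826 -0.3183  0.065 ]
stopflange [ 0.4811 -0.1812  0.0574] [ 0.4855 -0.1824  0.061 ] [ 0.4789 -0.1841  0.061 ]
mouth [0.5573 0.0918 0.1225] [0.5606 0.0889 0.125 ] [0.5552 0.0884 0.125 ]
pin [0.5747 0.0598 0.1402] [0.5772 0.0585 0.143 ] [0.5715 0.0544 0.143 ]
spout [0.5459 0.0444 0.0735] [0.5541 0.0375 0.08  ] [0.5415 0.0379 0.08  ]
tank [0.5756 0.1692 0.0964] [0.5935 0.1482 0.11  ] [0.566  0.1535 0.11  ]
tumbler [ 0.5402  0.0395 -0.001 ] [0.5452 0.0357 0.004 ] [0.537  0.0345 0.004 ]
```

```bash
cat >> H.py <<'E'
def down(a): # tool x at world angle a, z down
    return np.array([[np.cos(a),np.sin(a),0],[np.sin(a),-np.cos(a),0],[0,0,-1.]])
def snap(n,name):
    o=monitor.get_obs();c=eyes.camera(n);cv2.imwrite(f"pics/{name}.png",c["frame"][:,:,::-1])
    np.savez(f"pics/{name}.npz",T=toolT(o)); return o,c
def crop(src,x0,y0,w,h,s,out):
    f=cv2.imread(f"pics/{src}.png")[y0:y0+h,x0:x0+w]
    cv2.imwrite(f"pics/{out}.png",cv2.resize(f,None,fx=s,fy=s,interpolation=cv2.INTER_CUBIC))
E
python3 - <<'E'
from H import *
t0=monitor.get_obs()["time_s"]
r.goto([.557,.09,.255],down(1.14)); print(monitor.get_obs()["qpos"].round(3))
snap("wrist","w_tap1"); t1=monitor.get_obs()["time_s"]
r.goto([.557,.09,.255],down(-.23)); print(monitor.get_obs()["qpos"].round(3))
snap("wrist","w_tap2"); t2=monitor.get_obs()["time_s"]
r.goto([.496,-.271,.215],down(-.23)); o,_=snap("wrist","w_plug1"); print(o["qpos"].round(3),o["position"],o["force"],o["moment"],t0,t1,t2,monitor.get_obs()["time_s"])
E
```

```text
[0.162 0.32  0.009 1.26  0.    0.591]
[0.161 0.32  0.009 1.26  0.    1.96 ]
[-4.990e-01  3.360e-01 -7.200e-02  1.163e+00  1.000e-03  1.301e+00] [ 0.49653465 -0.27019421  0.21519404] [0.68254008 0.5692399  0.44336981] [-0.01966614  0.00313029 -0.04106206] 0.25 2.475 3.7667 5.1917
```

View pics/w_tap1.png

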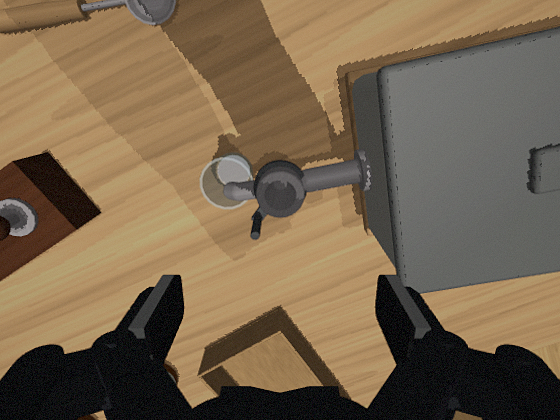

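View pics/w_tap2.png

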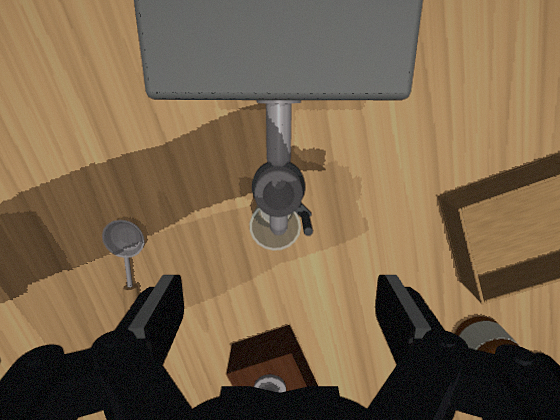

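View pics/w_plug1.png

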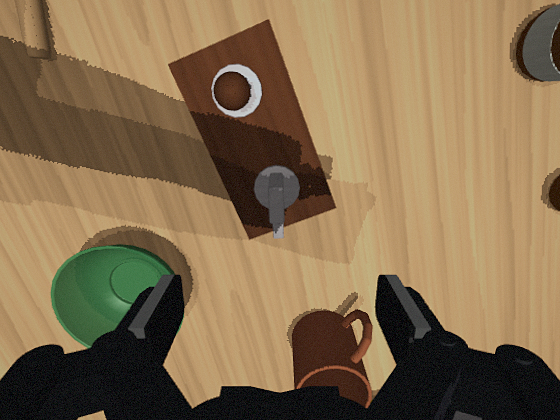

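Wrist views: the tap bore is at about (279,188) in both. The dispenser yaw is nearly −0.23, since the pipe runs straight up in the second view. The plug flange is at (277,187), its arm reaches down to about (279,236), and the handle is vertical in the image. I'll enlarge each one.

```bash
python3 - <<'E'
from H import *
crop("w_tap1",220,140,120,105,6,"c1");crop("w_tap2",225,85,120,165,3.6,"c2");crop("w_plug1",225,145,110,105,5.7,"c3")
E
```

```text
(no output)
```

View pics/c1.png

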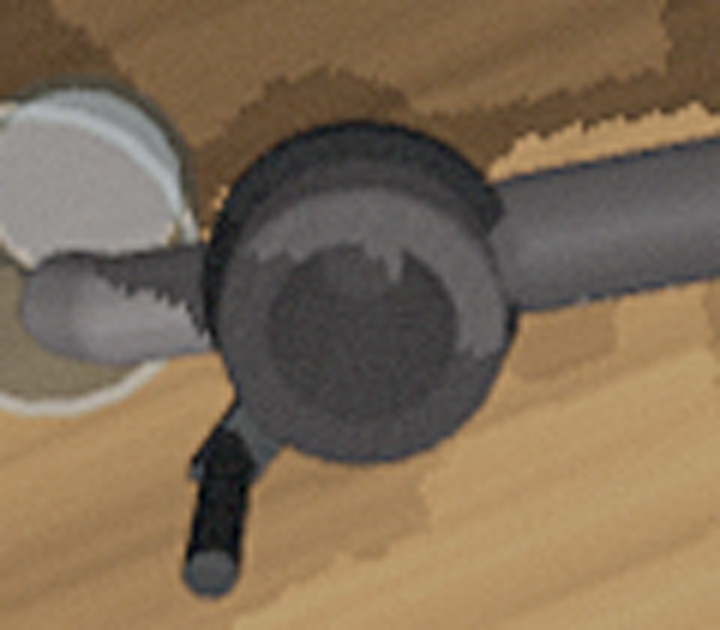

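View pics/c2.png

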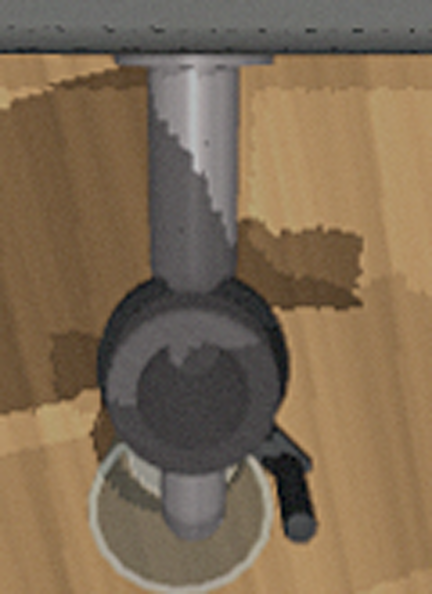

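View pics/c3.png

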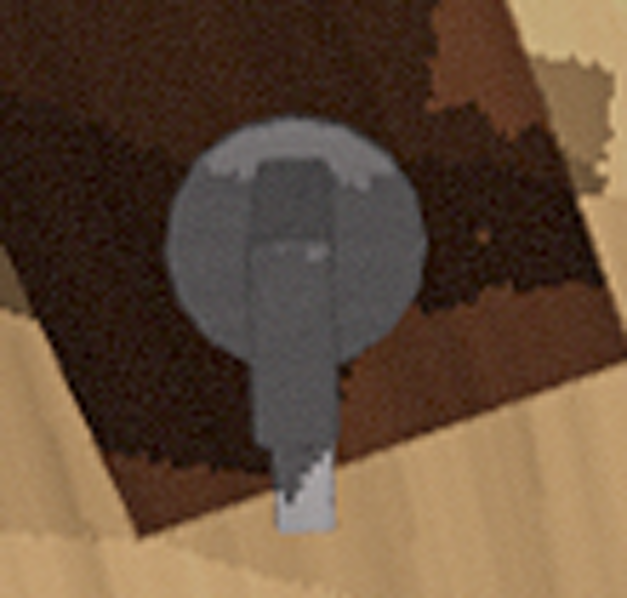

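```bash
python3 - <<'E'
from H import *
c=eyes.camera("wrist")
L=lambda n:np.load(f"pics/{n}.npz")["T"]
T1,T2,T3=L("w_tap1"),L("w_tap2"),L("w_plug1")
p1=lambda x,y:(220+x/6,140+y/6); p2=lambda x,y:(225+x/3.6,85+y/3.6); p3=lambda x,y:(225+x/5.7,145+y/5.7)
f=lambda T,p,z:onz(*ray(c,p,T),z)
a=f(T1,p1(364,328),.125);b=f(T2,p2(193.5,391.5),.125);pa=f(T1,p1(212,572),.143);pb=f(T2,p2(301,527),.143)
print("mouth",a,b,"pin",pa,pb)
print("mouth tri",tri([ray(c,p1(364,328),T1),ray(c,p2(193.5,391.5),T2)]))
for m,p in ((a,pa),(b,pb)):
    d=(p-m)[:2]; print("yaw from pin",np.arctan2(d[1],d[0])+.82,np.linalg.norm(d))
tk=f(T2,p2(195,58),.1); d=(tk-b)[:2];print("yaw pipe",np.arctan2(d[1],d[0])-np.pi/2,tk)
e1=f(T2,(150,97),.186);e2=f(T2,(410,99),.186);d=(e2-e1)[:2];print("tank edge yaw",np.arctan2(d[1],d[0]))
fl=f(T3,p3(297,243),.061);hs=[f(T3,p3(*q),.111) for q in((250,240),(335,240),(338,445),(255,447))]
hc=np.mean(hs,0);d=((hs[2]+hs[3])-(hs[0]+hs[1]))[:2]
ar=f(T3,p3(306,530),.065);d2=(ar-fl)[:2]
print("flange",fl,"handle",hc,np.arctan2(d[1],d[0]),np.linalg.norm(d)/2,"arm",ar,np.arctan2(d2[1],d2[0]),np.linalg.norm(d2))
d3=(ar-hc)[:2];print(np.arctan2(d3[1],d3[0]),np.linalg.norm(d3))
for q in hs: print(q)
E
```

```text
mouth [0.55624923 0.09308869 0.125     ] [0.55758133 0.09232209 0.125     ] pin [0.57420083 0.06207577 0.143     ] [0.57526396 0.06098372 0.143     ]
mouth tri [0.55717115 0.09226058 0.12281452]
yaw from pin -0.2260789735447285 0.035833796741473474
yaw from pin -0.23707973146885541 0.03598289778721675
yaw pipe -0.23288348918410096 [0.57447458 0.1635454  0.1       ]
tank edge yaw -0.23524735540833724
flange [ 0.49543255 -0.26929437  0.061     ] handle [ 0.4953317  -0.26933963  0.111     ] -1.7828940239620457 0.029326932595860455 arm [ 0.48592536 -0.31651406  0.065     ] -1.769479480900018 0.048167272097496626
-1.767609834716386 0.048103080503229693
[ 0.49294358 -0.25373307  0.111     ]
[ 0.50389346 -0.25627643  0.111     ]
[ 0.49782614 -0.28482025  0.111     ]
[ 0.48666361 -0.28252876  0.111     ]
```

```bash
python3 - <<'E'
from H import *
L=lambda n:np.load(f"pics/{n}.npz")["T"]
R1,R2,R3=[L(n)[:2,:2] for n in("w_tap1","w_tap2","w_plug1")]
a=np.array([.55625,.09309]);b=np.array([.55758,.09232])
e=np.linalg.solve(R1-R2,b-a);print("e",e,"mouth",a+R1@e,b+R2@e,"plug",np.array([.4954,-.2693])+R3@e)
E
```

```text
e [-0.00100932  0.0006754 ] mouth [0.5564438  0.09189112] [0.5564438  0.09189112] plug [ 0.49426378 -0.26972882]
```

```bash
python3 - <<'E'
from H import *
a=-1.775+np.pi/2
r.set_gripper(.6,50)
r.goto([.4943,-.2697,.14],down(a))
r.servo_line([.4943,-.2697,.082],.08)
o=monitor.get_obs();print(o["position"],o["force"].round(2))
r.set_gripper(0,50)
o=monitor.get_obs();print(o["position"],o["force"].round(2),o["moment"].round(3),o["finger_gap"],o["time_s"])
snap("side","d_grip")
r.servo_line([.4943,-.2697,.155],.12)
o,_=snap("wrist","w_lift");print(o["position"],o["force"].round(2),o["moment"].round(3),o["finger_gap"],o["time_s"])
snap("side","d_lift");snap("scene","s_lift")
E
```

```text
[ 0.4947813  -0.26996079  0.08257261] [-0.88 -0.17  0.21]
[ 0.49466238 -0.26986231  0.08247404] [-0.72  0.34  2.42] [-0.023 -0.006  0.05 ] 0.12941812604687966 7.3833
[ 0.49373321 -0.26938482  0.15424432] [ 0.02 -0.05 -0.49] [-0.031  0.01   0.006] 0.13226980079081566 8.1917
```

View pics/w_lift.png

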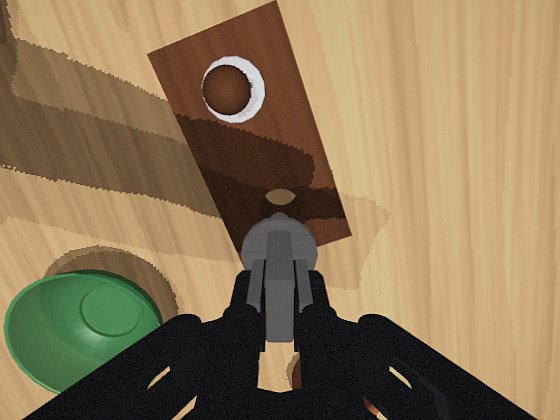

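View pics/d_lift.png

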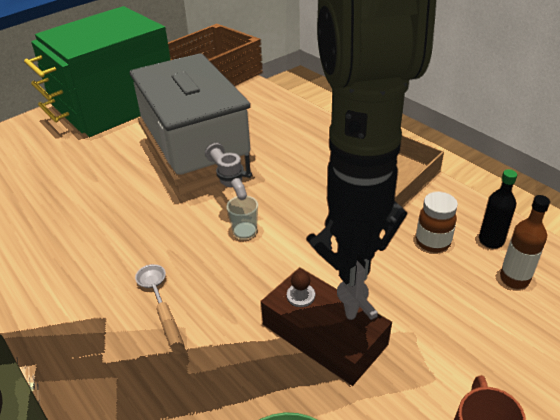

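The plug hangs upright between the pads, with the flange at about (280,250), and its hole is clear at (280,197). I'll check the in-hand offset along the handle, then move to a point above the tap.

```bash
python3 - <<'E'
from H import *
r.servo_line([.4943,-.2697,.255],.2)
r.goto([.5564,.0919,.255],down(1.138))
o,_=snap("wrist","w_over");print(o["position"],o["ee_rot"].round(4),o["force"].round(2),o["moment"].round(3),o["time_s"])
snap("side","d_over");snap("scene","s_over")
crop("w_lift",225,195,110,100,6,"c4");crop("w_over",200,150,160,120,5,"c5");crop("d_over",180,40,110,140,4.2,"c6")
E
```

```text
[0.55638148 0.09089358 0.25472596] [[ 4.210e-01  9.071e-01 -4.000e-04]
 [ 9.071e-01 -4.210e-01 -7.000e-04]
 [-8.000e-04 -1.000e-04 -1.000e+00]] [ 0.3  -0.34 -1.06] [ 0.062 -0.032 -0.053] 10.3667
```

View pics/c4.png

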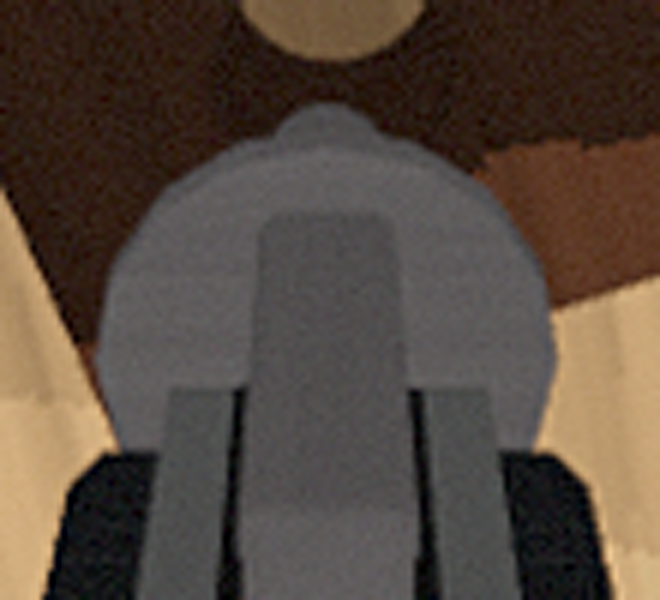

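View pics/c5.png

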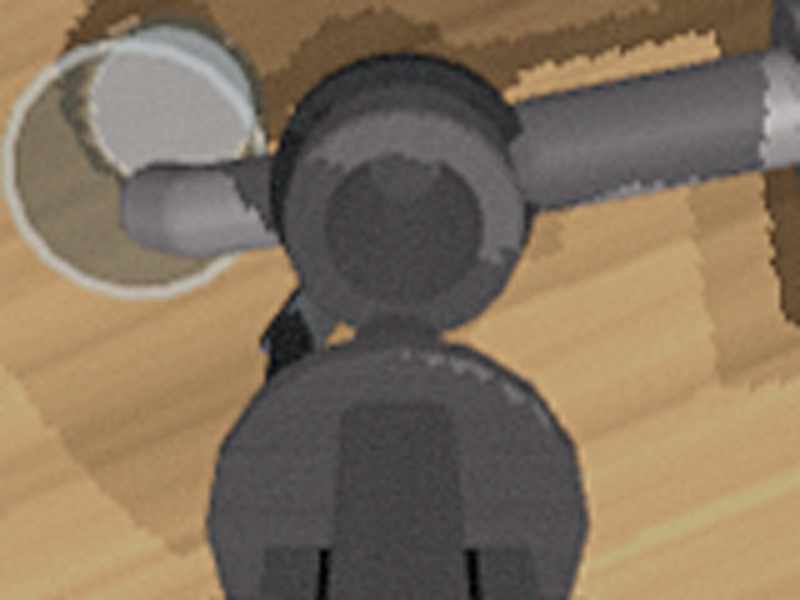

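View pics/d_over.png

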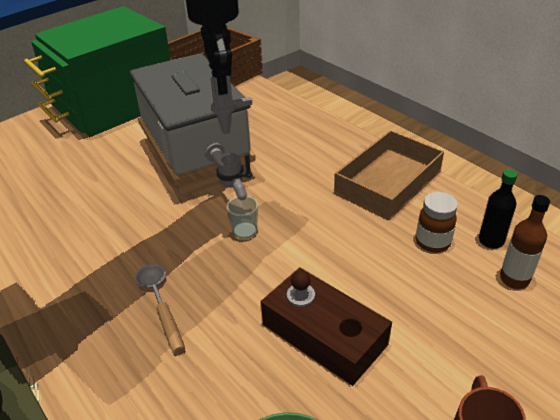

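```bash
python3 - <<'E'
from H import *
c=eyes.camera("wrist");I=np.eye(4)
f=lambda p,z:onz(*ray(c,p,I),z)
q=lambda x,y:(225+x/6,195+y/6)
print("flange top edge",f(q(327,148),.0215),"low edge",f(q(327,130),.0275), "L/R low rim", f(q(98,360),.0215),f(q(555,360),.0215))
print("handle back edge top/bottom",f(q(330,213),.0215),f(q(330,510),-.0285), "L,R",f(q(262,213),.0215)[0],f(q(402,213),.0215)[0])
print("foot",f(q(327,102),.0735))
# tap in w_over
T=np.load("pics/w_over.npz")["T"]
p=(200+405/5,150+222/5); print("bore",onz(*ray(c,p,T),.125), "in tool", (T[:3,:3].T@(onz(*ray(c,p,T),.125)-T[:3,3])))
E
```

```text
flange top edge [ 0.00028702 -0.02066045  0.0215    ] low edge [ 0.00028785 -0.02004274  0.0275    ] L/R low rim [-0.0201594  -0.00031995  0.0215    ] [ 0.02068659 -0.00037202  0.0215    ]
handle back edge top/bottom [ 0.00055543 -0.01458688  0.0215    ] [ 0.00048284 -0.01543201 -0.0285    ] L,R -0.005370325162271356 0.006829295025379404
foot [ 0.00030499 -0.00597023  0.0735    ]
bore [0.55587148 0.09274113 0.125     ] in tool [ 0.00156911 -0.00122649  0.12972484]
```

```bash
python3 - <<'E'
from H import *
def st(m=""):
    o=monitor.get_obs();print(m,o["position"].round(5),o["force"].round(2),o["moment"].round(3),round(o["time_s"],2));return o
r.servo_line([.5557,.0926,.215],.12,down(1.138)); st();r.wait(.3);o=st("settled")
r.servo_line([.5557,.0926,.18],.08);o=st()
r.servo_line([.5557,.0926,.170],.05);o=st()
r.wait(.2);o=st("base");b=o["force"][2]
z=.170
while z>.150:
    z-=.001; r.servo_line([.5557,.0926,z],.03); o=st(f"{z:.4f}")
    if o["force"][2]-b>3: break
r.wait(.2);st("end")
E
```

```text
[0.5556  0.09233 0.21503] [ 0.31 -0.54 -1.6 ] [0.066 0.015 0.06 ] 11.05
settled [0.55625 0.09266 0.21579] [ 0.3  -0.36 -0.76] [0.024 0.016 0.013] 11.35
 [0.55568 0.0926  0.18   ] [ 0.1  -0.49 -1.3 ] [ 0.062 -0.04   0.006] 11.93
 [0.55543 0.09254 0.16969] [ 0.67  0.23 -1.09] [-0.012  0.031 -0.023] 12.28
base [0.55588 0.09265 0.17021] [-0.53 -0.72 -1.65] [-0.052  0.007  0.007] 12.48
0.1690 [0.55568 0.0926  0.16899] [-0.13 -0.4  -1.5 ] [-0.018 -0.043  0.04 ] 12.73
0.1680 [0.55562 0.09261 0.1679 ] [-0.17 -0.49 -1.05] [ 0.019 -0.014  0.023] 12.98
0.1670 [0.55563 0.09258 0.16693] [-0.72 -0.02 -1.08] [-0.069 -0.022  0.008] 13.23
0.1660 [0.55564 0.09259 0.16594] [ 0.44 -0.02 -1.29] [-0.04   0.01  -0.003] 13.48
0.1650 [0.55566 0.09259 0.16492] [ 0.64  0.11 -0.66] [ 0.016  0.007 -0.035] 13.73
0.1640 [0.55564 0.09259 0.16388] [-0.04  0.24 -1.27] [-0.046  0.015  0.017] 13.98
0.1630 [0.55567 0.0926  0.16294] [ 0.51 -0.44 -0.27] [-0.043  0.054  0.04 ] 14.23
0.1620 [0.55562 0.09259 0.1619 ] [ 0.17  0.58 -0.55] [-0.011 -0.036 -0.004] 14.48
0.1610 [0.55562 0.09258 0.1609 ] [ 0.43 -0.13 -0.  ] [-0.015 -0.012 -0.02 ] 14.73
0.1600 [0.55563 0.09258 0.15993] [ 0.59 -0.16  0.71] [ 0.053 -0.014  0.026] 14.98
0.1590 [0.55564 0.09261 0.15892] [ 0.26 -0.45 -0.14] [0.031 0.031 0.042] 15.23
0.1580 [0.5557  0.09259 0.15795] [ 0.25  0.24 -0.66] [-0.037 -0.019  0.003] 15.48
0.1570 [0.55575 0.09253 0.15694] [ 0.03  0.16 -1.17] [-0.088 -0.084 -0.009] 15.73
0.1560 [0.55583 0.09244 0.15596] [ 0.4  -0.1  -1.25] [-0.185 -0.228 -0.042] 15.98
0.1550 [0.55596 0.09239 0.15506] [ 1.42 -1.95 -0.33] [-0.326 -0.244 -0.027] 16.23
0.1540 [0.55602 0.09238 0.1541 ] [ 1.47 -1.95 -0.54] [-0.472 -0.395 -0.038] 16.48
0.1530 [0.5561  0.09233 0.15323] [ 1.06 -2.82  1.23] [-0.701 -0.352  0.054] 16.73
0.1520 [0.55619 0.09233 0.15277] [ 0.89 -2.85  5.52] [-0.858 -0.24  -0.002] 16.98
end [0.55615 0.0923  0.15274] [ 0.43 -3.73  3.67] [-0.837 -0.175 -0.025] 17.18
```

```bash
python3 - <<'E'
from H import *
def st(m=""):
    o=monitor.get_obs();print(m,o["position"].round(5),o["force"].round(2),o["moment"].round(3),round(o["time_s"],2));return o
for x,y,z in ((.5560,.0922,.1530),(.5562,.0918,.1530),(.5564,.0914,.1530),(.5564,.0914,.1520),(.5564,.0914,.1510)):
    r.servo_line([x,y,z],.02); st((x,y,z))
    if st()["force"][2]>8: break
E
```

```text
(0.556, 0.0922, 0.153) [0.55613 0.0922  0.15284] [ 1.95 -2.5   0.  ] [-0.614 -0.533  0.017] 17.43
 [0.55613 0.0922  0.15284] [ 1.95 -2.5   0.  ] [-0.614 -0.533  0.017] 17.43
(0.5562, 0.0918, 0.153) [0.55618 0.0921  0.15284] [ 1.15 -2.08  0.2 ] [-0.321 -0.568  0.038] 17.68
 [0.55618 0.0921  0.15284] [ 1.15 -2.08  0.2 ] [-0.321 -0.568  0.038] 17.68
(0.5564, 0.0914, 0.153) [0.55619 0.09197 0.15284] [ 1.44  0.03 -0.33] [ 0.148 -0.412  0.004] 17.93
 [0.55619 0.09197 0.15284] [ 1.44  0.03 -0.33] [ 0.148 -0.412  0.004] 17.93
(0.5564, 0.0914, 0.152) [0.55632 0.09189 0.15272] [-0.49  1.1   4.75] [ 0.244  0.027 -0.023] 18.18
 [0.55632 0.09189 0.15272] [-0.49  1.1   4.75] [ 0.244  0.027 -0.023] 18.18
(0.5564, 0.0914, 0.151) [0.55645 0.09187 0.1525 ] [-1.4   1.26  9.25] [ 0.155  0.442 -0.011] 18.43
 [0.55645 0.09187 0.1525 ] [-1.4   1.26  9.25] [ 0.155  0.442 -0.011] 18.43
```

```bash
python3 - <<'E'
from H import *
o,_=snap("side","d_in");snap("scene","s_in");print(o["force"],o["time_s"],o["finger_gap"])
crop("d_in",185,110,100,90,7,"c7");crop("s_in",320,130,90,75,8,"c8")
E
```

```text
[-1.40475831  1.26355759  9.25361242] 18.4333 0.13540952829188868
```

View pics/c7.png

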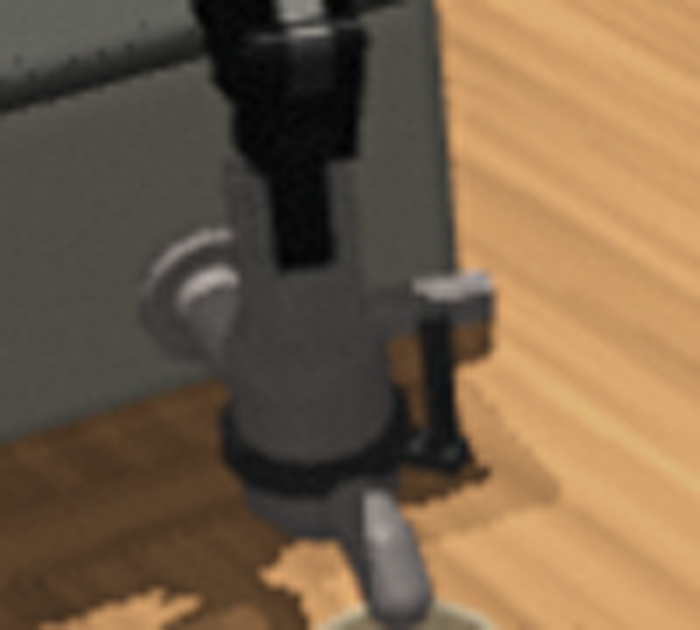

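View pics/c8.png

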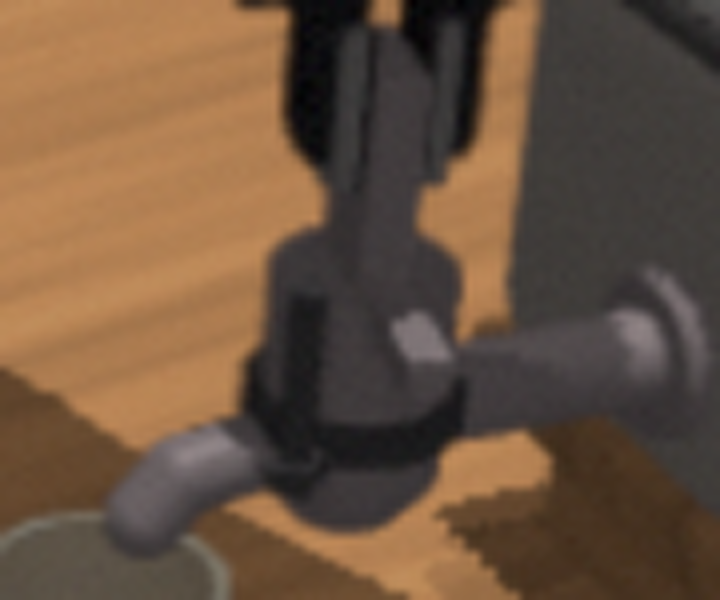

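The plug is seated, with its flange close to the mouth. The arm is anticlockwise of the pin: in the scene crop the pin is at (310,370) and the arm end at (425,345). Now I'll press to about 13 N and turn in force-regulated steps.

```bash
cat > turn.py <<'E'
from H import *
import sys,json
def turn(a0,a1,z,x=.5563,y=.0916,target=12.,step=.05):
    n=max(1,int(round(abs(a1-a0)/step)))
    for a in np.linspace(a0,a1,n+1)[1:]:
        r.servo_line([x,y,z],.02,down(a))
        fs=[];o=monitor.get_obs();fz=o["force"][2]
        R=o["ee_rot"];ang=np.arctan2(R[1,0],R[0,0])
        print(f"a{a:.3f} act{ang:.3f} zc{z*1e3:.2f}",(o["position"]*1e3).round(2),o["force"].round(1),o["moment"].round(2),round(o["time_s"],2))
        if fz>17: z+=.0008
        else: z-=np.clip((target-fz)/6700*.5,-.0004,.0004)
    return z
E
python3 - <<'E'
from turn import *
z=.1510
for i in range(4):
    fz=monitor.get_obs()["force"][2]; z-=np.clip((12-fz)/6700*.8,-.0004,.0004)
    r.servo_line([.5563,.0916,z],.02); o=monitor.get_obs();print(z,o["position"].round(5),o["force"].round(2),o["time_s"])
    if abs(o["force"][2]-12)<1: break
z=turn(1.138,.938,z); print(z)
o=monitor.get_obs();print(o["force"])
E
```

```text
0.15077538914960342 [0.55642 0.09193 0.1525 ] [-1.49 -0.35 10.57] 18.7833
0.1506041217930156 [0.55642 0.0919  0.15247] [-2.22  0.34 11.25] 19.0333
a1.088 act1.088 zc150.60 [556.43  91.91 152.33] [-1.8  0.5 10.8] [ 0.07  0.46 -0.09] 19.28
a1.038 act1.038 zc150.52 [556.41  91.89 152.22] [-1.7  0.5 10.7] [ 0.13  0.5  -0.08] 19.53
a0.988 act0.988 zc150.42 [556.46  91.93 152.16] [-1.2  0.4 10.6] [ 0.08  0.4  -0.09] 19.78
a0.938 act0.938 zc150.31 [556.41  91.9  152.04] [-1.6 -0.5 12.2] [ 0.09  0.45 -0.14] 20.03
0.15032879539005595
[-1.58482725 -0.45027709 12.24821962]
```

```bash
python3 - <<'E'
from turn import *
z=turn(.938,.338,.15033,y=.0917,target=12.3); print(z)
snap("scene","s_mid");crop("s_mid",320,130,90,75,8,"c9")
snap("side","d_mid");crop("d_mid",185,110,100,90,7,"c10")
E
```

```text
a0.888 act0.888 zc150.33 [556.43  91.92 152.02] [-2.5 -0.1 10.1] [ 0.09  0.41 -0.16] 20.28
a0.838 act0.838 zc150.17 [556.45  91.93 151.95] [-2.4  0.3 10.8] [ 0.03  0.47 -0.19] 20.53
a0.788 act0.788 zc150.05 [556.44  91.91 151.91] [-1.5  0.6 12.5] [ 0.01  0.54 -0.09] 20.78
a0.738 act0.738 zc150.07 [556.47  91.97 151.87] [-2.2 -0.9 11.6] [ 0.04  0.51 -0.11] 21.03
a0.688 act0.688 zc150.02 [556.49  91.94 151.84] [-2.   0.3 11.2] [ 0.    0.51 -0.01] 21.28
a0.638 act0.638 zc149.94 [556.54  91.94 151.84] [-1.9  0.7 11.9] [-0.04  0.5  -0.07] 21.53
a0.588 act0.588 zc149.91 [556.54  91.95 151.79] [-1.9  0.9 11.9] [-0.07  0.46 -0.02] 21.78
a0.538 act0.538 zc149.88 [556.55  91.92 151.78] [-1.8  0.4 12.1] [-0.05  0.55 -0.04] 22.03
a0.488 act0.488 zc149.87 [556.54  91.92 151.79] [-2.1 -0.1 11.6] [-0.05  0.47  0.02] 22.28
a0.438 act0.438 zc149.81 [556.57  91.94 151.76] [-1.8 -0.3 11.7] [ 0.01  0.54 -0.01] 22.53
a0.388 act0.388 zc149.77 [556.62  91.91 151.79] [-1.5 -0.3 12.5] [ 0.    0.54 -0.01] 22.78
a0.338 act0.338 zc149.78 [556.58  91.9  151.74] [-1.5 -0.8 12.1] [-0.1   0.52  0.03] 23.03
0.1497720009789018
```

View pics/c9.png

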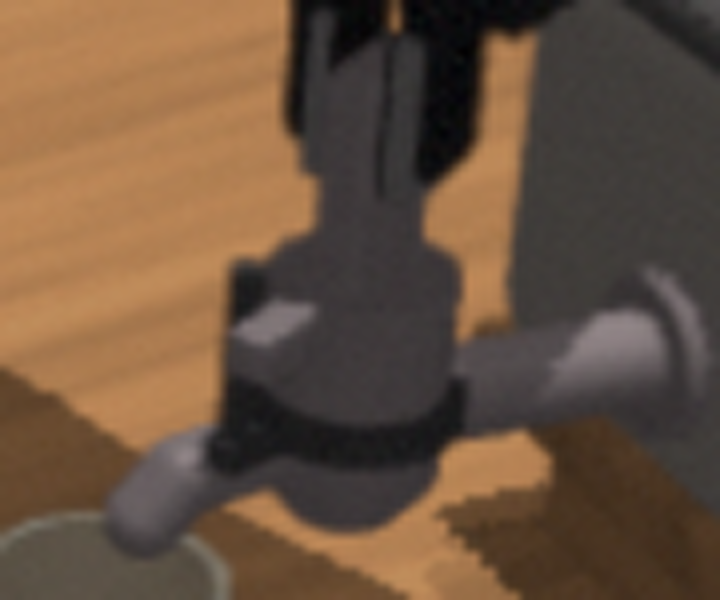

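View pics/c10.png

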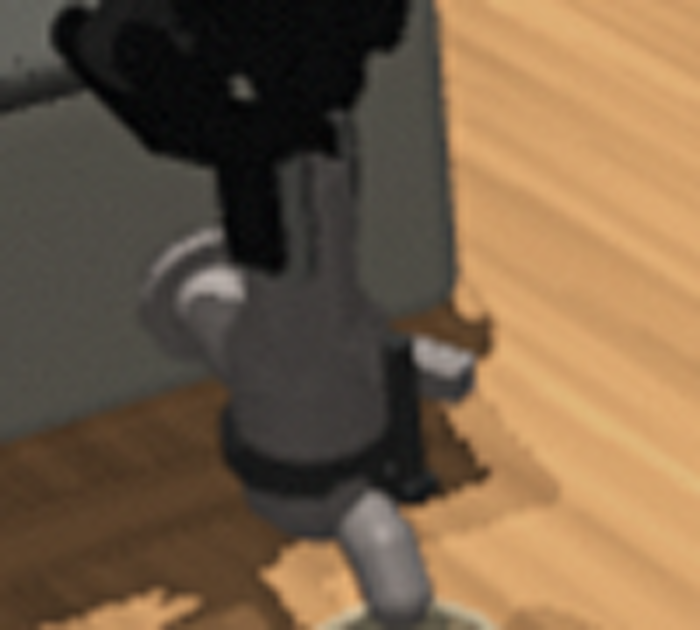

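```bash
python3 - <<'E'
from turn import *
z=turn(.338,-.238,.14977,y=.0917,target=12.5); print(z)
o=monitor.get_obs();print(o["force"],o["moment"],o["joint_efforts"][5],o["finger_gap"])
snap("scene","s_end");crop("s_end",320,130,90,75,8,"c11")
snap("side","d_end");crop("d_end",185,110,100,90,7,"c12")
E
```

```text
a0.290 act0.290 zc149.77 [556.61  91.91 151.76] [-1.2 -0.4 12.1] [-0.09  0.48 -0.03] 23.38
a0.242 act0.242 zc149.74 [556.61  91.9  151.73] [-1.7  0.5 11.8] [-0.05  0.54  0.03] 23.63
a0.194 act0.194 zc149.69 [556.63  91.88 151.74] [-1.4 -0.2 12.7] [-0.02  0.53  0.14] 23.88
a0.146 act0.146 zc149.70 [556.67  91.89 151.76] [-1.4  0.  12.8] [-0.03  0.58  0.06] 24.13
a0.098 act0.098 zc149.73 [556.65  91.83 151.72] [-1.8  0.4 11.9] [-0.05  0.59 -0.04] 24.38
a0.050 act0.050 zc149.68 [556.64  91.84 151.72] [-1.8 -0.7 13. ] [-0.1   0.53 -0.01] 24.63
a0.002 act0.002 zc149.72 [556.63  91.82 151.72] [-2.4 -0.5 12.2] [-0.11  0.47 -0.06] 24.88
a-0.046 act-0.046 zc149.70 [556.65  91.79 151.74] [-2.3 -0.1 12.4] [-0.08  0.53  0.02] 25.13
a-0.094 act-0.094 zc149.69 [556.68  91.8  151.73] [-1.5  0.3 12.3] [-0.13  0.52 -0.04] 25.38
a-0.142 act-0.142 zc149.67 [556.69  91.8  151.74] [-1.8 -0.1 11.9] [-0.13  0.55  0.  ] 25.63
a-0.190 act-0.190 zc149.63 [556.72  91.78 151.75] [-2.  -0.2 12.6] [-0.14  0.57  0.08] 25.88
a-0.238 act-0.238 zc149.64 [556.7   91.76 151.71] [-2.  -0.9 12.6] [-0.14  0.52  0.1 ] 26.13
0.14964133406710312
[-1.99393107 -0.91830054 12.56542004] [-0.14370838  0.51729361  0.10347865] 0.1161395525559783 0.12719143247336795
```

View pics/c11.png

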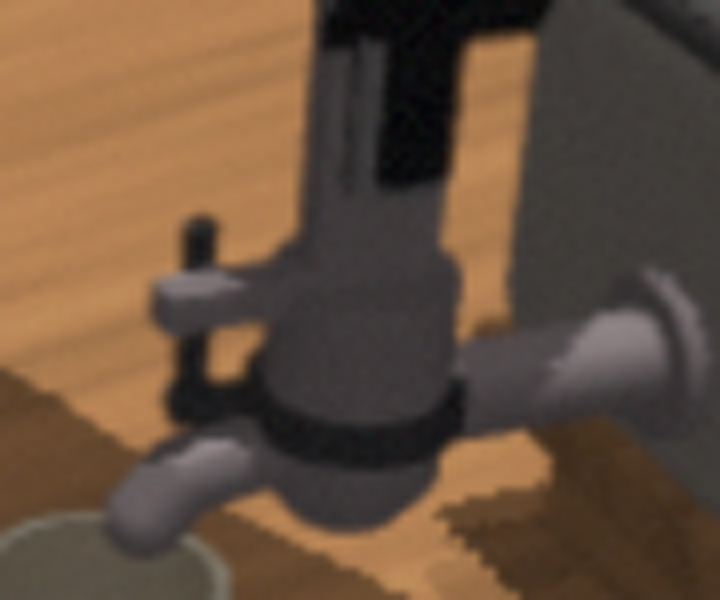

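View pics/c12.png

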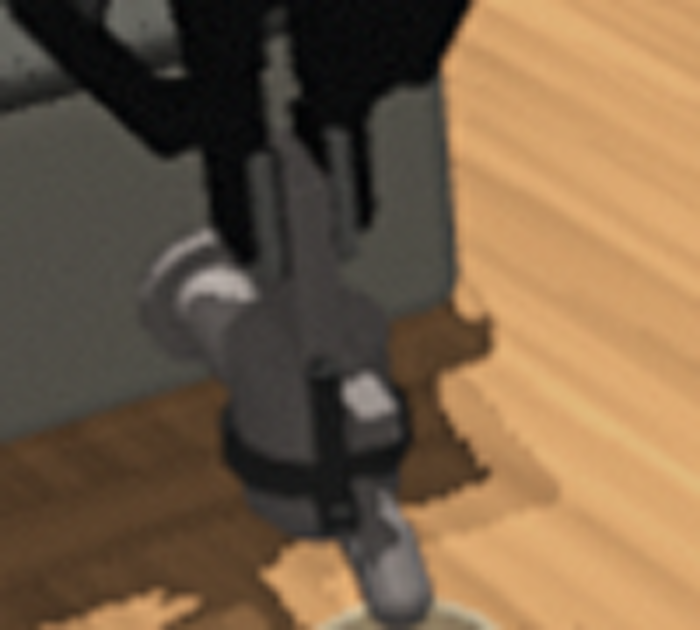

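The arm points over the spout with the pin driven ahead of it: pin at (200,300) and arm at (195,295) in the scene crop. I'll ease the downward load, keeping it positive, then release and look from above.

```bash
python3 - <<'E'
from turn import *
r.servo_line([.5566,.0918,.1510],.02);o=monitor.get_obs();print(o["position"],o["force"],o["moment"],o["time_s"])
r.set_gripper(.5);o=monitor.get_obs();print(o["position"],o["force"],o["moment"],o["time_s"])
r.servo_line([.5566,.0918,.20],.1)
r.servo_line([.5566,.0918,.255],.15);r.wait(.2)
o,_=snap("wrist","w_rel");snap("scene","s_rel");snap("side","d_rel");print(o["position"],o["time_s"])
crop("w_rel",225,130,110,110,5.4,"c13");crop("s_rel",320,130,90,75,8,"c14")
E
```

```text
[0.55665057 0.09178103 0.15173205] [ 0.08728939 -0.43087351  7.18223299] [-0.07323098  0.24935891  0.13770907] 26.4833
[0.55620564 0.09175066 0.15049818] [ 0.75305467  0.35167584 -0.45686809] [-0.00137354  0.01562285  0.04016016] 26.8917
[0.55571183 0.09166395 0.25348578] 28.25
```

View pics/c13.png

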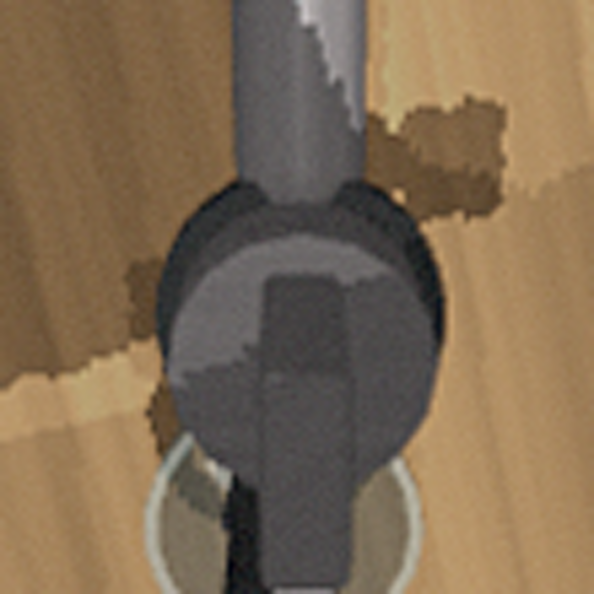

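View pics/c14.png

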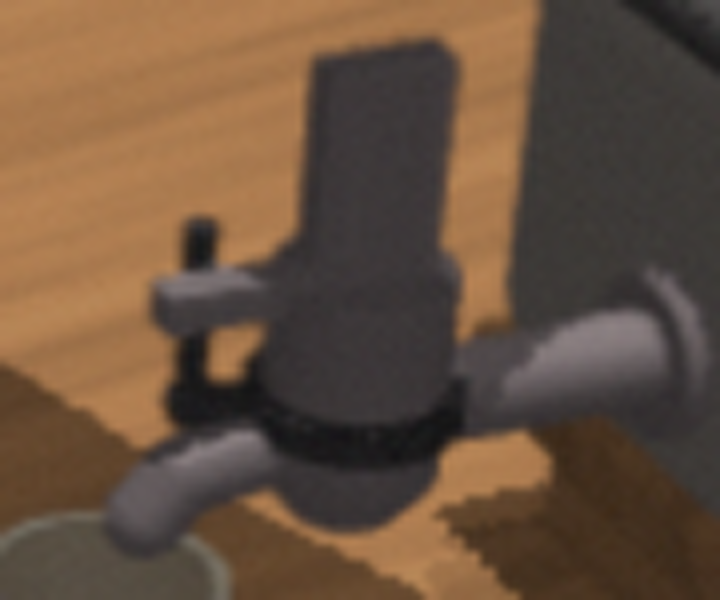

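Released, the plug and lever stayed put. I'll wait, then check for creep and measure the arm angle.

```bash
python3 - <<'E'
from turn import *
r.wait(1.2)
o,c=snap("wrist","w_rel2");print(o["position"],o["time_s"],np.arctan2(o["ee_rot"][1,0],o["ee_rot"][0,0]))
crop("w_rel2",225,150,110,110,5.4,"c15")
a=cv2.imread("pics/w_rel.png").astype(int);b=cv2.imread("pics/w_rel2.png").astype(int)
print(np.abs(a-b)[140:260,240:320].mean(),np.abs(a-b)[260:400,440:540].mean())
snap("side","d_rel2")
E
```

```text
[0.55657913 0.09181611 0.25499826] 29.6 -0.2380002880437184
7.464895833333333 9.590333333333334
```

View pics/c15.png

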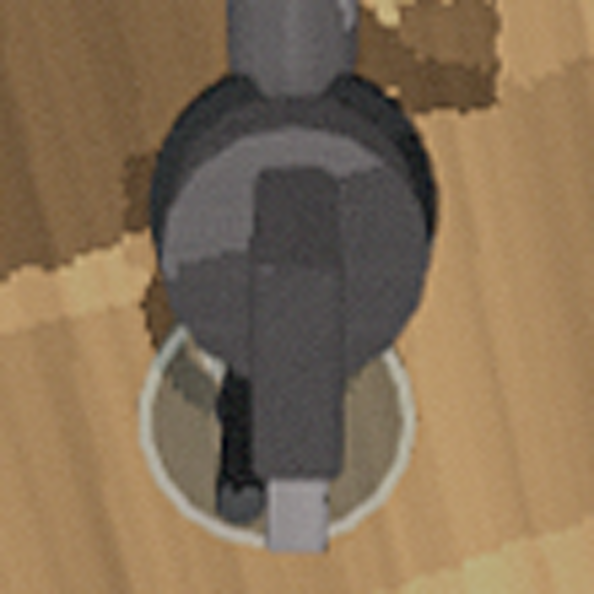

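View pics/d_rel2.png

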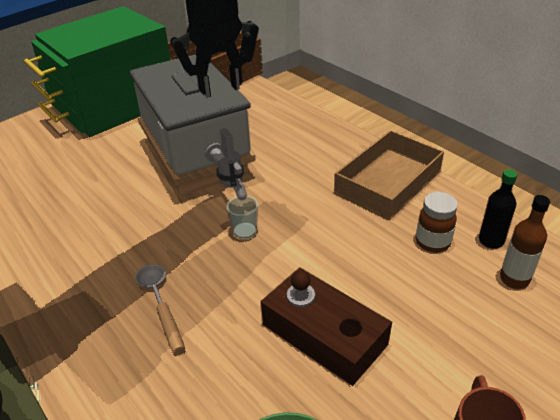

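```bash
python3 - <<'E'
from H import *
c=eyes.camera("wrist");T=np.load("pics/w_rel2.npz")["T"]
q=lambda x,y:(225+x/5.4,150+y/5.4); f=lambda p,z:onz(*ray(c,q(*p),T),z)
z0=.1248
h=[f(p,z0+.056) for p in((250,265),(343,265),(343,475),(250,475))]
d=(h[2]+h[3]-h[0]-h[1])[:2];print("handle ang",np.arctan2(d[1],d[0])+np.pi/2,np.mean(h,0))
a=f((298,550),z0+.01);m=np.array([.5566,.0922]);print("arm end",a)
fl=f((296,258),z0+.006);d=(a-fl)[:2];print("flange",fl,"arm ang",np.arctan2(d[1],d[0])+np.pi/2,np.linalg.norm(d))
p=f((240,503),.143);d=(p-fl)[:2];print("pin",p,"lever",-(np.arctan2(d[1],d[0])+.82+.234),np.linalg.norm(d))
E
```

```text
handle ang -0.23645639486946068 [0.55780253 0.09265264 0.1808    ]
arm end [0.54687261 0.0457993  0.1348    ]
flange [0.55768451 0.09197055 0.1308    ] arm ang -0.23002477774428653 0.04742026031972837
pin [0.54107013 0.05962769 0.143     ] lever 0.9913401436317599 0.03636066906757161
```

Arm angle is −0.230 to −0.236 against a dispenser yaw of about −0.233, and the lever reads about 0.99. It holds, so I'm handing in.

```bash
python3 - <<'E'
from station import monitor,workorder
print(monitor.get_obs()["time_s"]); print(workorder.finish_job())
E
```

```text
29.75
the job is handed in; nothing more can be done
None
```

The plug is wedged in the tap with its arm straight out over the spout, holding the lever open. I handed the job in at 29.75 s of the 64 s allowed.

I took the plug from the rack with about 50 N grip and set it in the taper with its arm on the free side of the pin. I felt for the seat, then turned it clockwise 1.38 rad with 11–14 N down (10–13 N on the wrist sensor plus the plug's weight). It sank about 1 mm during the turn. I eased the load before letting go and lifted the gripper clear.

**Checks after release:**
- **Arm angle:** about −0.230 to −0.236 rad, against about −0.233 rad for straight over the spout.
- **Lever:** about 0.99 rad by camera.
- **Holding:** plug and lever looked unchanged in pictures about 1.4 s apart. My pixel comparison of them was no use because the arm was still settling.
- **Other items:** the tumbler and stopper look untouched in the last side view.

**What disagreed:**
- **Seat height:** I estimated the unloaded plug at about 0.3 mm above the mouth, slightly under the stated 1–12 mm. By that estimate the flange ended about level with the mouth or just below it, so it may be touching the rim. I could not see a gap either way.
- **Turning torque:** I read at most about 0.2 Nm between steps, well below the stated 0.8 Nm.
- **Cameras:** the fixed cameras disagreed by several mm, so I relied on the wrist camera and touch.

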